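Unload the vise and make up the mounting kit

ROBOT

A 6-joint arm with a two-finger parallel gripper is mounted at the origin on the work surface. World frame = base frame: x ahead of the robot, y to its left, z up, the work surface at z = 0. Lengths are in m, angles in rad, forces in N, time in s.
With the tool pointing down it reaches from about 0.3 to 0.85 m from the base axis. Payload 4.2 kg.
Tool frame: the origin (TCP) lies midway between the tips of the shut fingers; the grasp point (between the pads) lies 19 mm behind it; z points along the fingers, y is the line along which they close (so a half turn about z gives the same grasp; the last joint's range is limited). The gripper opens to 91 mm and grips with 3 to 60 N. Pads are 32 mm wide; open, the fingers measure 118 mm over their backs; the gripper's body (76 mm by 178 mm) begins 60 mm behind the grasp point.
Start: joints at [-1.302, 0.32, 1.565, -0, 1.257, -0.02], TCP at [0.164, -0.551, 0.214] pointing down, gripper open.
Joint ranges: [-3.11, 3.11], [-0.84, 2.01], [0.21, 2.61], [-1.34, 4.49], [0.05, 2.63], [-2.56, 2.56]. Speed limits (rad/s): [2.57, 2.57, 3.14, 3.14, 3.14, 3.14].

INTERFACE

Orientations are given as a unit quaternion [w, x, y, z].
In Python, from station import r, vision gives the robot as it stands. The module is installed in compiled form; this text tells all that it offers.
- The arm moves only by the shell command python3 -m handwheel 'ROWS' [FORCE]. ROWS is JSON, a list of rows, each a list of 7 numbers: the shift along the tool's x, y, z in m, then the turn, a rotation vector about the tool's x, y, z in rad, then the finger opening in m, from 0 to 0.0912. In form: [[dx, dy, dz, wx, wy, wz, hand], ...]. A call has 1 to 20 rows; each row shifts and turns the commanded pose from where the row before left it, along the tool's axes as they then stand; what a row does not reach is not made up. A row lasts 1/10 s, in which the tool goes at most 50 mm and 8.59 degrees, less where a joint would pass 70% of its speed; a pose out of reach is approached as far as the arm can. A call with a gripper value outside its range is refused whole. The fingers move at their own pace and stop on an object; FORCE is the grip in N (left out, the last holds). Time passes only in rows, so rows that do not move let the fingers close. It gives the time, the measured TCP pose, the force, the opening and the grip force at its end, in the units of the state.
- r.observe(): the state, without advancing time (a new reading comes with each control period).
- vision.capture(name): name is "side" or "top"; returns the picture (480x640x3 uint8, red, green, blue); there is no depth.
- vision.calibration(name): a dict with "vfov" (degrees; the focal length in pixels is half the picture's height over the tangent of half this angle, whatever the lens; pixels are square), "cx", "cy" (the principal point, pixels), "k1" (the pictures are not rectified: a ray, as slopes to the right and down, at radius r is drawn at 1 + k1 r^2 times it, then the intrinsics apply), "extrinsics" (4x4, takes a point from camera to world coordinates). Camera axes: x right, y up, looking along -z (the intrinsics and any distortion apply to the point x, -y, -z); pixel columns grow to the right and rows downward; lengths in m; the calibration is good to about 2 mm. A picture is of the moment at which its call begins. calibration takes no time and is no camera call.
- r.finish_job(): hands the job in; it is judged then, once.
The state is a dict: "time": time; "joint_pos": joint angles; "joint_velocities": joint speeds; "tau": joint torques, N m; "eef_pos": TCP position; "tool_rot": TCP orientation; "force": force on the tool from outside, world axes, zero at the start; "wrist_torque": the same for the moment, N m; "width": finger opening in m; "gripper_force": force on a finger pad.
Only numpy, scipy, OpenCV 4.12 (cv2) and the standard library are available. Lean on these libraries where they do the work, as an engineer would, in place of code of your own. Each camera call takes 0.05 s, during which the arm holds its last target. There are 200 camera calls.

TASK

Slide the vise jaw fully open by its red grip and leave it open, then lift the drilled plate out and lay it flat in the middle of the blue mat on the kit board. Stack every loose disc flat and well centred on top of that plate, in any order, and stand every jar upright with its whole foot on the board's yellow pad. Leave the spray can, the red bin and the wrench where they are.

Things in the scene. Friction and masses are not known exactly. Their poses are not given: they have to be found in the camera images.
- vise: blue vise fixed to the bench, place and yaw vary. Origin on the bench under the middle of the clamped plate; -x faces the robot. Bed 250 x 100 mm (x -147 to +103), top 16 mm up; a 30 mm wide (y) steel support, top at 35 mm, carries the plate; fixed jaw from x = +33.5 mm, 80 mm wide, top at 62 mm. The plate's y sides are free for fingers down to the bed
- jaw (a joint): slide of the moving jaw, m: 0 = clamped on the plate, 0.045 = fully open; moves along the vise's -x, drags with about 5 N, stays where left. The jaw is 70 mm wide, its top 59.5 mm above the bench; its steel toe overhangs the plate's -x edge by 7.5 mm, so the plate cannot be lifted until the jaw is open
- jaw_grip (a point): centre of the red upright grip on the moving jaw, 18 (x) x 26 (y) x 40 mm tall, 79.5 mm above the bench, its top at 99.5 mm; axes as the vise's; it moves with the jaw
- plate: finished part: aluminium plate 64 (x) x 56 (y) x 14 mm with four 8 mm holes near its corners, clamped in the vise at the start with its axes along the vise's; origin at the centre of its underside, z up
- board: plywood kit board fixed to the bench, 200 (x) x 220 (y) x 12 mm, origin at the centre of its underside; its place and yaw vary
- mat (a point): middle of the top of the blue mat on the board, 100 x 100 mm, its top 16 mm above the bench; axes as the board's
- pad (a point): middle of the top of the yellow pad on the board, 180 (x) x 100 (y) mm, its top 16 mm above the bench; axes as the board's
- disc_a: flat black rubber disc, 50 mm diameter, 8 mm thick, with a dark or grey centre dot (no real hole), lying on the bench, either face may be up; origin at its centre, mid-thickness, z its axis; may be absent (None)
- disc_b: flat brass disc, 50 mm diameter, 8 mm thick, with a dark or grey centre dot (no real hole), lying on the bench, either face may be up; origin at its centre, mid-thickness, z its axis; may be absent (None)
- disc_c: flat red fibre disc, 50 mm diameter, 8 mm thick, with a dark or grey centre dot (no real hole), lying on the bench, either face may be up; origin at its centre, mid-thickness, z its axis; may be absent (None)
- disc_d: flat steel disc, 50 mm diameter, 8 mm thick, with a dark or grey centre dot (no real hole), lying on the bench, either face may be up; origin at its centre, mid-thickness, z its axis; may be absent (None)
- disc_e: flat white nylon disc, 50 mm diameter, 8 mm thick, with a dark or grey centre dot (no real hole), lying on the bench, either face may be up; origin at its centre, mid-thickness, z its axis; may be absent (None)
- disc_f: flat copper disc, 50 mm diameter, 8 mm thick, with a dark or grey centre dot (no real hole), lying on the bench, either face may be up; origin at its centre, mid-thickness, z its axis; may be absent (None)
- jar_a: squat closed jar (amber, black lid, white label), 50 mm diameter body, 70 mm tall over all (the lid, 47 mm across, is its top 14 mm), standing on the bench; origin at the centre of its underside, z up its axis; may be absent (None)
- jar_b: squat closed jar (white and yellow, green lid), 50 mm diameter body, 70 mm tall over all (the lid, 47 mm across, is its top 14 mm), standing on the bench; origin at the centre of its underside, z up its axis; may be absent (None)
- spray: bystander: blue and white spray can, 60 mm diameter, 170 mm tall, origin under its centre
- bin: bystander: open red plastic bin 130 x 100 x 60 mm, origin under its centre
- wrench: bystander: steel wrench lying near the robot, about 180 mm long
Not all that is in view belongs to the job. What is shaped like the disc_b but purple or turquoise is not meant. Of the things that look like the disc_c, take the one that is farthest to the robot's left at the start.

How it is judged:
By the outcome, as a careful person would: the job done as asked, in the order asked, and still so for the second after the job is handed in, with the robot touching nothing.
Of disc_a, disc_b, disc_c, disc_d, disc_e, disc_f only 4 to 6 are there at a start; the rules pass over those that are not, and their reading is None.
Of jar_a, jar_b only 1 to 2 are there at a start; the rules pass over those that are not, and their reading is None.
At some moment in a run one of disc_a, disc_b, disc_c, disc_d, disc_e, disc_f may be knocked a few centimetres aside while the robot is not near it.
Once in a run the grip may slacken for a moment while it holds something.
It also fails if it takes over 210 s, if anything falls off the work surface, if the arm or the gripper's body presses on something with over 40 N, if the wrist force passes 120 N, or if a joint passes its speed limit or range.

## Working session

There is one attempt and no reset: what is moved stays moved. The work goes in short steps, Python scripts to look and compute and a shell command to move; the robot and the scene stay as the last step left them, time stands still between calls to the robot, and variables do not carry over. Pictures are saved under pics/ and viewed, at most 14 in all, crops included, and the job is handed in when it is done.

```bash
mkdir -p pics; ls; cat > h.py <<'E'
import numpy as np, cv2
from station import r, vision
def snap(n,f):
    im=vision.capture(n); cv2.imwrite(f'pics/{f}.png',cv2.cvtColor(im,cv2.COLOR_RGB2BGR)); return im
def cal(n):
    c=vision.calibration(n); f=240/np.tan(np.radians(c['vfov'])/2)
    K=np.array([[f,0,c['cx']],[0,f,c['cy']],[0,0,1.]]); D=np.array([c['k1'],0,0,0,0.])
    return K,D,np.array(c['extrinsics'])
def ray(n,uv):
    K,D,E=cal(n); p=cv2.undistortPoints(np.array(uv,float).reshape(-1,1,2),K,D).reshape(-1,2)
    d=np.c_[p[:,0],-p[:,1],-np.ones(len(p))]@E[:3,:3].T
    return E[:3,3],d
def at(n,uv,z):
    o,d=ray(n,uv); return o+d*((z-o[2])/d[:,2])[:,None]
def proj(n,P):
    K,D,E=cal(n); p=(np.atleast_2d(P)-E[:3,3])@E[:3,:3]; p=p*[1,-1,-1]
    return cv2.projectPoints(p.reshape(-1,1,3),np.zeros(3),np.zeros(3),K,D)[0].reshape(-1,2)
E
python3 - <<'E'
from h import *
snap('top','t0');snap('side','s0')
for n in('top','side'):print(cal(n))
s=r.observe();print({k:np.round(v,3) for k,v in s.items()})
E
```

```text
pics
(array([[506.89336613,   0.        , 321.56534105],
       [  0.        , 506.89336613, 241.13864207],
       [  0.        ,   0.        ,   1.        ]]), array([0.03687506, 0.        , 0.        , 0.        , 0.        ]), array([[ 0.02843843,  0.99227611, -0.12074511,  0.4177173 ],
       [-0.99925443,  0.03137604,  0.02249749,  0.01336424],
       [ 0.02611222,  0.12001529,  0.99242858,  1.12135969],
       [ 0.        ,  0.        ,  0.        ,  1.        ]]))
(array([[447.00157802,   0.        , 325.40018055],
       [  0.        , 447.00157802, 243.97689314],
       [  0.        ,   0.        ,   1.        ]]), array([-0.09161334,  0.        ,  0.        ,  0.        ,  0.        ]), array([[-0.99088857,  0.09603361, -0.09443187,  0.42955796],
       [-0.13465458, -0.72107745,  0.67964362,  0.68743861],
       [-0.00282406,  0.68616679,  0.72743877,  0.80703216],
       [ 0.        ,  0.        ,  0.        ,  1.        ]]))
{'time': np.float64(0.1), 'joint_pos': array([-1.302,  0.32 ,  1.566, -0.   ,  1.257, -0.02 ]), 'joint_velocities': array([ 0.001, -0.001, -0.002, -0.002, -0.   , -0.001]), 'tau': array([ 1.0000e-03, -4.1333e+01, -2.3251e+01,  7.3000e-02,  4.2000e-02,
       -0.0000e+00]), 'eef_pos': array([ 0.164, -0.551,  0.213]), 'tool_rot': array([-0.001,  0.99 ,  0.144, -0.   ]), 'force': array([-0.609, -1.013,  0.705]), 'wrist_torque': array([-0.027, -0.013, -0.022]), 'gripper_force': np.float64(0.0), 'width': np.float64(0.092)}
```

View pics/t0.png

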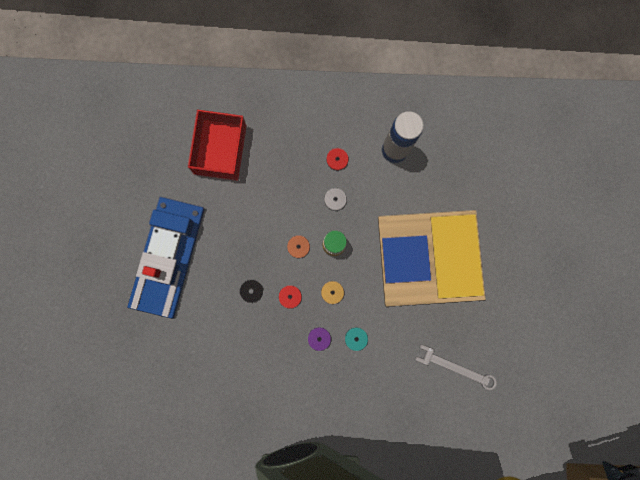

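View pics/s0.png

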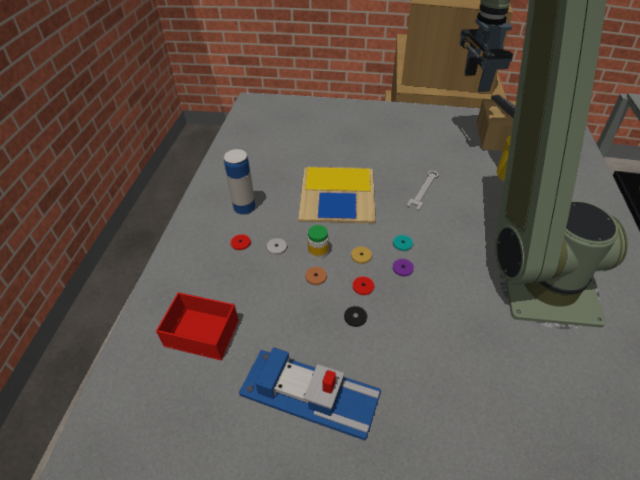

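The top view shows the vise at (165,260), with its red grip at (151,271), and the board at (430,258), with the blue mat at (407,259) and yellow pad at (457,256). The discs are black (251,291), brass (332,293), copper (298,247) and white (335,199). There is one jar with a green lid at (335,243), and no steel disc.

Purple (319,339) and turquoise (357,339) are decoys. The two disc_c candidates are red at (290,297) and (337,159). Image left is +y, the robot's left, so (290,297) fits; I'll confirm it in a crop.

```bash
cat >> h.py <<'E'
def blobs(n,im,lo,hi,box,amin=60):
    hsv=cv2.cvtColor(im,cv2.COLOR_RGB2HSV); m=cv2.inRange(hsv,np.array(lo),np.array(hi))
    k=np.zeros_like(m); x0,y0,x1,y1=box; k[y0:y1,x0:x1]=255
    c,_=cv2.findContours(m&k,cv2.RETR_EXTERNAL,cv2.CHAIN_APPROX_NONE)
    return [q for q in c if cv2.contourArea(q)>amin]
COL=dict(black=((0,0,0),(180,255,45)),red=((0,180,90),(6,255,255)),copper=((7,120,90),(14,215,255)),brass=((15,120,90),(24,255,255)),white=((0,0,150),(180,40,255)))
def discs(im,box=(225,140,375,360),z=.008):
    out={}
    for c,(lo,hi) in COL.items():
        for q in blobs('top',im,lo,hi,box,150):
            w=at('top',q.reshape(-1,2),z)[:,:2].astype(np.float32); (x,y),rad=cv2.minEnclosingCircle(w)
            u=q.reshape(-1,2).mean(0)
            out.setdefault(c,[]).append([round(float(v),4) for v in (x,y,rad)]+[int(u[0]),int(u[1])])
    return out
E
python3 - <<'E'
from h import *
im=vision.capture('top')
for k,v in discs(im).items():print(k,v)
box=(225,140,375,360)
for q in blobs('top',im,(45,100,40),(85,255,255),(310,220,360,270)):
    w=at('top',q.reshape(-1,2),.07)[:,:2].astype(np.float32);print('lid',cv2.minEnclosingCircle(w))
def rect(nm,lo,hi,box,z):
    for q in blobs('top',im,lo,hi,box,100):
        w=at('top',q.reshape(-1,2),z)[:,:2].astype(np.float32);R=cv2.minAreaRect(w);print(nm,np.round(R[0],4),np.round(R[1],4),R[2])
rect('mat',(105,150,60),(125,255,255),(375,200,500,310),.016)
rect('pad',(22,150,100),(32,255,255),(375,200,500,310),.016)
rect('grip',(0,180,90),(6,255,255),(120,190,210,325),.0995)
rect('white',(0,0,140),(180,60,255),(120,190,210,325),.016)
rect('blue',(100,100,30),(130,255,255),(120,190,210,325),.016)
b=cv2.cvtColor(im,cv2.COLOR_RGB2BGR)
a=cv2.resize(b[190:325,120:215],None,fx=4,fy=4,interpolation=2); c=cv2.resize(b[145:325,240:365],None,fx=3,fy=3,interpolation=2)
H=600;o=np.zeros((H,800,3),np.uint8);o[:a.shape[0],:380]=a;o[:540,400:775]=c;cv2.imwrite('pics/c1.png',o)
E
```

```text
black [[0.4389, 0.1384, 0.0246, 251, 291]]
red [[0.4294, 0.0543, 0.0239, 289, 296], [0.7414, -0.0412, 0.0238, 336, 158], [0.7391, 0.1959, 0.0398, 230, 155]]
copper [[0.5403, 0.0398, 0.0246, 297, 246]]
brass [[0.4415, -0.0382, 0.0246, 332, 292]]
white [[0.6501, -0.039, 0.0236, 334, 198]]
lid ((0.5461323857307434, -0.03862398490309715), 0.022950444370508194)
mat [ 0.5193 -0.1982] [0.0963 0.0964] 5.300604343414307
pad [ 0.5298 -0.3099] [0.179  0.0998] 5.356408596038818
white [0.4135 0.3127] [0.0129 0.0658] 77.78269958496094
white [0.4796 0.3454] [0.0736 0.1794] 79.01785278320312
blue [0.5086 0.3266] [0.1067 0.2481] 77.88662719726562
```

View pics/c1.png

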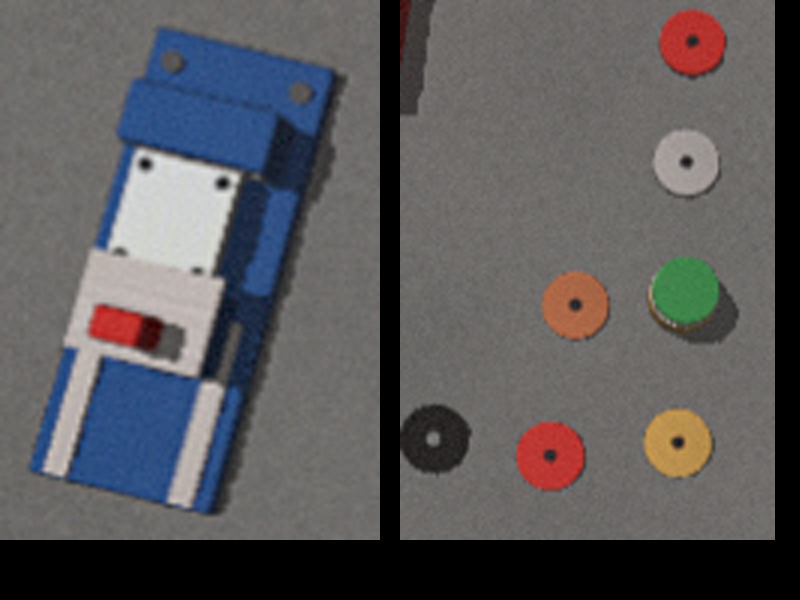

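The crop confirms the red disc at (290,297) as the leftmost of the two, with measured y of +0.054 against -0.041. It also gives clear bed corners, plate holes and grip top for the vise pose.

```bash
python3 - <<'E'
from h import *
f=lambda L:[(120+a/4-.37,190+b/4-.37) for a,b in L]
P=at('top',f([(33,470),(212,513),(332,72),(158,30)]),.016)[:,:2]
L=np.array([[-.147,.05],[-.147,-.05],[.103,-.05],[.103,.05]])
def fit(L,P):
    a=L-L.mean(0);b=P-P.mean(0);th=np.arctan2((a[:,0]*b[:,1]-a[:,1]*b[:,0]).sum(),(a*b).sum())
    R=np.array([[np.cos(th),-np.sin(th)],[np.sin(th),np.cos(th)]]);t=P.mean(0)-R@L.mean(0);return th,R,t
th,R,t=fit(L,P);print('vise',np.degrees(th),t,'res',np.round((P-t)@R-L,4).tolist())
H=at('top',f([(145,163),(222,183),(197,271),(120,252)]),.049)[:,:2];print('holes local',np.round((H-t)@R,4).tolist())
G=at('top',f([(90,305),(95,338),(128,346),(138,314)]),.0995)[:,:2];print('grip local',np.round((G-t)@R,4).tolist())
T=at('top',f([(133,152),(240,173)]),.049)[:,:2];print('plate edge local',np.round((T-t)@R,4).tolist())
J=at('top',f([(93,250),(222,278),(198,375),(66,345)]),.0595)[:,:2];print('jaw local',np.round((J-t)@R,4).tolist())
# side view triangulation: red grip
im=vision.capture('side')
for q in blobs('side',im,(0,180,90),(6,255,255),(300,350,360,400),30):
    w=at('side',q.reshape(-1,2),.0995)[:,:2];print('side grip local mean',np.round(((w-t)@R).mean(0),4),np.round(((w-t)@R).min(0),4),np.round(((w-t)@R).max(0),4))
for c in discs(vision.capture('top')).items():print(c)
E
```

```text
vise -11.681848459687755 [0.52933018 0.31975544] res [[0.0025, -0.0013], [0.0019, 0.0011], [-0.0023, 0.0012], [-0.002, -0.0011]]
holes local [[0.0261, 0.0254], [0.0252, -0.0164], [-0.0228, -0.0161], [-0.0224, 0.0253]]
grip local [[-0.0525, 0.0161], [-0.0678, 0.0092], [-0.0679, -0.0076], [-0.0514, -0.008]]
plate edge local [[0.0303, 0.033], [0.0325, -0.0241]]
jaw local [[-0.0249, 0.0356], [-0.0236, -0.0325], [-0.0749, -0.0339], [-0.0755, 0.0355]]
side grip local mean [-0.0596  0.0117] [-0.0697 -0.0072] [-0.0501  0.0298]
('black', [[0.44, 0.1386, 0.0245, 250, 291]])
('red', [[0.4297, 0.054, 0.0238, 289, 296], [0.7414, -0.0412, 0.0238, 336, 158], [0.7393, 0.1948, 0.0401, 230, 155]])
('copper', [[0.5401, 0.0398, 0.0245, 298, 246]])
('brass', [[0.4415, -0.0382, 0.0246, 332, 292]])
('white', [[0.6502, -0.0392, 0.0238, 334, 198]])
```

```bash
cat >> h.py <<'E'
from scipy.spatial.transform import Rotation as Ro
VT=np.radians(-11.7); VR=np.array([[np.cos(VT),-np.sin(VT)],[np.sin(VT),np.cos(VT)]]); V0=np.array([.5293,.3198])
vise=lambda x,y:V0+VR@[x,y]
def go(x,y,z,phi=None):
    s=r.observe(); q=s['tool_rot']; M=Ro.from_quat([q[1],q[2],q[3],q[0]])
    d=M.inv().apply(np.array([x,y,z])-s['eef_pos']); print('t',round(float(s['time']),1),'at',np.round(s['eef_pos'],4),'shift tool',np.round(d,4))
    # residual rotation to pointing straight down with tool x at world angle phi
    m=M.as_matrix(); cur=np.degrees(np.arctan2(m[1,0],m[0,0]))
    p=np.radians(cur if phi is None else phi); c,s_=np.cos(p),np.sin(p)
    T=Ro.from_matrix(np.array([[c,s_,0],[s_,-c,0],[0,0,-1.]]))
    print('phi',round(cur,2),'rotvec',np.round((M.inv()*T).as_rotvec(),4))
E
python3 -c "
from h import *
g=vise(-.0598,.003);print(g);go(g[0],g[1],.214);go(g[0],g[1],.214,168.3)"
```

```text
[0.47135084 0.33486435]
t 0.2 at [ 0.1637 -0.551   0.2136] shift tool [ 5.472e-01 -7.616e-01  2.000e-04]
phi 16.55 rotvec [-0.0008 -0.      0.    ]
t 0.2 at [ 0.1637 -0.551   0.2136] shift tool [ 5.472e-01 -7.616e-01  2.000e-04]
phi 16.55 rotvec [-3.0000e-04 -1.1000e-03 -2.6486e+00]
```

```bash
python3 -m handwheel '[[0.0274,-0.038,0,0,0,0,0.09],[0.0274,-0.038,0,0,0,0,0.09],[0.0274,-0.038,0,0,0,0,0.09],[0.0274,-0.038,0,0,0,0,0.09],[0.0274,-0.038,0,0,0,0,0.09],[0.0274,-0.038,0,0,0,0,0.09],[0.0274,-0.038,0,0,0,0,0.09],[0.0274,-0.038,0,0,0,0,0.09],[0.0274,-0.038,0,0,0,0,0.09],[0.0274,-0.038,0,0,0,0,0.09],[0.0274,-0.038,0,0,0,0,0.09],[0.0274,-0.038,0,0,0,0,0.09],[0.0274,-0.038,0,0,0,0,0.09],[0.0274,-0.038,0,0,0,0,0.09],[0.0274,-0.038,0,0,0,0,0.09],[0.0274,-0.038,0,0,0,0,0.09],[0.0274,-0.038,0,0,0,0,0.09],[0.0274,-0.038,0,0,0,0,0.09],[0.0274,-0.038,0,0,0,0,0.09],[0.0264,-0.038,0,0,0,0,0.09]]'
python3 -m handwheel '[[0,0,0,0,0,-0.147,0.09],[0,0,0,0,0,-0.147,0.09],[0,0,0,0,0,-0.147,0.09],[0,0,0,0,0,-0.147,0.09],[0,0,0,0,0,-0.147,0.09],[0,0,0,0,0,-0.147,0.09],[0,0,0,0,0,-0.147,0.09],[0,0,0,0,0,-0.147,0.09],[0,0,0,0,0,-0.147,0.09],[0,0,0,0,0,-0.147,0.09],[0,0,0,0,0,-0.147,0.09],[0,0,0,0,0,-0.147,0.09],[0,0,0,0,0,-0.147,0.09],[0,0,0,0,0,-0.147,0.09],[0,0,0,0,0,-0.147,0.09],[0,0,0,0,0,-0.147,0.09],[0,0,0,0,0,-0.147,0.09],[0,0,0,0,0,-0.147,0.09],[0,0,0,0,0,0,0.09]]'
python3 -c "
from h import *
g=vise(-.0598,.003);go(g[0],g[1],.068,168.3)"
```

```text
time: 2.25
eef_pos: [0.4719, 0.3351, 0.2137]
tool_rot: [0.0, 0.99, 0.144, 0.0]
force: [0.2, 0.0, 0.5]
width: 0.0901
gripper_force: 0.0
time: 4.15
eef_pos: [0.4716, 0.3331, 0.2138]
tool_rot: [-0.0, 0.103, 0.995, -0.0]
force: [-0.4, -0.3, -0.0]
width: 0.09
gripper_force: 0.0
t 4.2 at [0.4716 0.3331 0.2138] shift tool [0.0006 0.0018 0.1458]
phi 168.14 rotvec [-0.0003 -0.0002 -0.0029]
```

```bash
python3 -m handwheel '[[0,0.001,0.04,0,0,0,0.08],[0,0.001,0.04,0,0,0,0.07],[0,0,0.035,0,0,0,0.06],[0,0,0.031,0,0,0,0.06],[0,0,0,0,0,0,0.03],[0,0,0,0,0,0,0],[0,0,0,0,0,0,0],[0,0,0,0,0,0,0],[0,0,0,0,0,0,0],[0,0,0,0,0,0,0],[0,0,0,0,0,0,0]]' 20
```

```text
time: 5.25
eef_pos: [0.4727, 0.3343, 0.0697]
tool_rot: [0.001, 0.103, 0.995, -0.0]
force: [0.8, -4.6, 6.3]
width: 0.0259
gripper_force: 20.0
```

```bash
python3 -m handwheel '[[0.004,0,0,0,0,0,0],[0.006,0,0,0,0,0,0],[0.006,0,0,0,0,0,0],[0.006,0,0,0,0,0,0],[0.006,0,0,0,0,0,0],[0.006,0,0,0,0,0,0],[0.006,0,0,0,0,0,0],[0.004,0,0,0,0,0,0],[0.002,0,0,0,0,0,0],[0,0,0,0,0,0,0],[0,0,0,0,0,0,0]]' 25; python3 -c "
from h import *
snap('top','t1');g=vise(-.1048,.003);go(g[0],g[1],.068,168.3)"
```

```text
time: 6.35
eef_pos: [0.4288, 0.3438, 0.0697]
tool_rot: [0.002, 0.103, 0.995, -0.0]
force: [3.8, -4.5, 5.3]
width: 0.026
gripper_force: 25.0
t 6.4 at [0.4288 0.3438 0.0697] shift tool [ 0.0015 -0.0001  0.0017]
phi 168.17 rotvec [ 0.0003  0.004  -0.0023]
```

```bash
python3 -m handwheel '[[0.002,0,0,0,0,0,0],[0.002,0,0,0,0,0,0],[0,0,0,0,0,0,0],[0,0,0,0,0,0,0]]' 25; python3 -m handwheel '[[0,0,0,0,0,0,0.05],[0,0,0,0,0,0,0.06],[0,0,0,0,0,0,0.06],[0,0,-0.03,0,0,0,0.06],[0,0,-0.05,0,0,0,0.08],[0,0,0,0,0,0,0.09]]'; python3 -c "
from h import *
g=vise(0,.003);go(g[0],g[1],.15,168.3)"
```

```text
time: 6.8
eef_pos: [0.4287, 0.3438, 0.0697]
tool_rot: [0.006, 0.102, 0.995, -0.0]
force: [14.1, -10.4, -0.6]
width: 0.0256
gripper_force: 25.0
time: 7.4
eef_pos: [0.4261, 0.3483, 0.1542]
tool_rot: [0.005, 0.103, 0.995, 0.005]
force: [-0.7, 0.4, 0.6]
width: 0.0714
gripper_force: 0.0
t 7.4 at [0.4261 0.3483 0.1542] shift tool [-0.1068 -0.0038  0.005 ]
phi 168.18 rotvec [ 0.0102  0.0082 -0.0021]
```

```bash
python3 -m handwheel '[[-0.036,-0.002,0,0.005,0.004,0,0.09],[-0.036,-0.001,0,0.005,0.004,0,0.09],[-0.035,-0.001,0,0,0,0,0.09],[0,0,0,0,0,0,0.09],[0,0,0,0,0,0,0.09],[0,0,0,0,0,0,0.09]]' ; python3 -c "
from h import *
g=vise(0,.003);go(g[0],g[1],.025,168.3)"
```

```text
time: 8.0
eef_pos: [0.5257, 0.3197, 0.1471]
tool_rot: [-0.005, 0.103, 0.995, -0.005]
force: [0.5, 0.2, 1.0]
width: 0.0901
gripper_force: 0.0
t 8.0 at [0.5257 0.3197 0.1471] shift tool [-0.0046  0.0052  0.122 ]
phi 168.18 rotvec [-0.0107 -0.0094 -0.0021]
```

```bash
python3 -m handwheel '[[-0.004,0.005,0,-0.01,-0.009,0,0.09],[0,0,0,0,0,0,0.09],[0,0,0,0,0,0,0.09]]' ; python3 -c "
from h import *
g=vise(0,.003);go(g[0],g[1],.025,168.3)"
```

```text
time: 8.3
eef_pos: [0.5315, 0.3239, 0.1476]
tool_rot: [0.001, 0.103, 0.995, -0.0]
force: [0.5, -0.2, 0.2]
width: 0.09
gripper_force: 0.0
t 8.3 at [0.5315 0.3239 0.1476] shift tool [ 0.0015 -0.0015  0.1226]
phi 168.2 rotvec [ 0.0001  0.0012 -0.0017]
```

```bash
python3 -m handwheel '[[0.001,-0.001,0.04,0,0,0,0.09],[0,0,0.04,0,0,0,0.09],[0,0,0.025,0,0,0,0.09],[0,0,0.015,0,0,0,0.09],[0,0,0.002,0,0,0,0.07],[0,0,0,0,0,0,0.05],[0,0,0,0,0,0,0.04],[0,0,0,0,0,0,0.04],[0,0,0,0,0,0,0.04],[0,0,0,0,0,0,0.04],[0,0,0,0,0,0,0.04]]' 40
```

```text
time: 9.4
eef_pos: [0.5316, 0.3233, 0.0267]
tool_rot: [0.001, 0.103, 0.995, 0.001]
force: [-1.0, 1.2, 5.6]
width: 0.0557
gripper_force: 40.0
```

```bash
python3 -m handwheel '[[0,0,-0.01,0,0,0,0.04],[0,0,-0.02,0,0,0,0.04],[0,0,-0.03,0,0,0,0.04],[0,0,-0.04,0,0,0,0.04],[0,0,-0.04,0,0,0,0.04],[0,0,0,0,0,0,0.04]]' ; python3 -c "
from h import *
snap('top','t2')
b=np.radians(5.33);go(.5193,-.1982,.1,185.3);go(.5193,-.1982,.1,168.3)"
```

```text
time: 10.0
eef_pos: [0.5336, 0.3242, 0.172]
tool_rot: [0.005, 0.103, 0.995, 0.003]
force: [1.0, 0.4, -0.7]
width: 0.0559
gripper_force: 40.0
t 10.1 at [0.5321 0.3233 0.1687] shift tool [-0.0942 -0.5133  0.0673]
phi 168.15 rotvec [ 0.0029  0.0063 -0.2993]
t 10.1 at [0.5321 0.3233 0.1687] shift tool [-0.0942 -0.5133  0.0673]
phi 168.15 rotvec [ 0.0038  0.0057 -0.0026]
```

Fingertips hang about 8 mm below the plate's underside, so they would hit the mat. I'll set the plate back on its support and regrip it higher.

```bash
python3 -m handwheel '[[0,0,0.04,0,0,0,0.04],[0,0,0.04,0,0,0,0.04],[0,0,0.03,0,0,0,0.04],[0,0,0.02,0,0,0,0.04],[0,0,0.009,0,0,0,0.04],[0,0,0,0,0,0,0.04],[0,0,0,0,0,0,0.04]]'; python3 -m handwheel '[[0,0,0,0,0,0,0.058],[0,0,0,0,0,0,0.07],[0,0,-0.01,0,0,0,0.07],[0,0,0,0,0,0,0.07],[0,0,0,0,0,0,0.06],[0,0,0,0,0,0,0.04],[0,0,0,0,0,0,0.04],[0,0,0,0,0,0,0.04],[0,0,0,0,0,0,0.04],[0,0,0,0,0,0,0.04]]' 40; python3 -c "
from h import *
im=snap('side','s1')
for q in blobs('side',im,(105,150,60),(125,255,255),(300,165,380,225),100):
    w=at('side',q.reshape(-1,2),.016)[:,:2].astype(np.float32);print(cv2.minAreaRect(w))
for q in blobs('side',im,(22,150,100),(32,255,255),(300,165,380,225),100):
    w=at('side',q.reshape(-1,2),.016)[:,:2].astype(np.float32);print(cv2.minAreaRect(w))
go(.5193,-.1982,.1)"
```

```text
time: 10.75
eef_pos: [0.5287, 0.3213, 0.0263]
tool_rot: [-0.002, 0.103, 0.995, -0.002]
force: [-4.6, -2.8, 6.7]
width: 0.0559
gripper_force: 40.0
time: 11.75
eef_pos: [0.5308, 0.3225, 0.0364]
tool_rot: [0.0, 0.103, 0.995, -0.0]
force: [0.0, -1.4, 2.0]
width: 0.0556
gripper_force: 40.0
t 11.8 at [0.5308 0.3224 0.0364] shift tool [-0.0957 -0.512  -0.0632]
phi 168.16 rotvec [-0.0006  0.0009 -0.    ]
```

```bash
python3 -m handwheel '[[0,0,-0.01,0,0,0,0.04],[0,0,-0.02,0,0,0,0.04],[0,0,-0.03,0,0,0,0.04],[0,0,-0.03,0,0,0,0.04],[0,0,-0.02,0,0,0,0.04],[0,0,0,0,0,0,0.04]]'; python3 -m handwheel '[[-0.005,-0.026,0,0,0,0,0.04],[-0.008,-0.0465,0,0,0,0,0.04],[-0.009,-0.0465,0,0,0,0,0.04],[-0.009,-0.0465,0,0,0,0,0.04],[-0.009,-0.0465,0,0,0,0,0.04],[-0.009,-0.0465,0,0,0,0,0.04],[-0.009,-0.0465,0,0,0,0,0.04],[-0.009,-0.0465,0,0,0,0,0.04],[-0.009,-0.0465,0,0,0,0,0.04],[-0.009,-0.0465,0,0,0,0,0.04],[-0.007,-0.04,0,0,0,0,0.04],[-0.004,-0.0275,0,0,0,-0.1,0.04],[0,0,0,0,0,-0.1,0.04],[0,0,0,0,0,-0.1,0.04],[0,0,0,0,0,0,0.04],[0,0,0,0,0,0,0.04]]'; python3 -c "
from h import *
im=snap('side','s2');snap('top','t3')
go(.5193,-.1982,.0178,185.3)"
```

```text
time: 12.4
eef_pos: [0.5326, 0.3241, 0.1502]
tool_rot: [0.004, 0.103, 0.995, 0.002]
force: [-0.1, 0.7, -1.5]
width: 0.0555
gripper_force: 40.0
time: 14.0
eef_pos: [0.5192, -0.1977, 0.1456]
tool_rot: [-0.0, -0.046, 0.999, 0.0]
force: [-0.2, -0.1, -1.0]
width: 0.0559
gripper_force: 40.0
t 14.1 at [ 0.5195 -0.1977  0.1461] shift tool [ 0.0002 -0.0005  0.1283]
phi -174.72 rotvec [ 0.0001  0.0003 -0.0003]
```

View pics/t3.png

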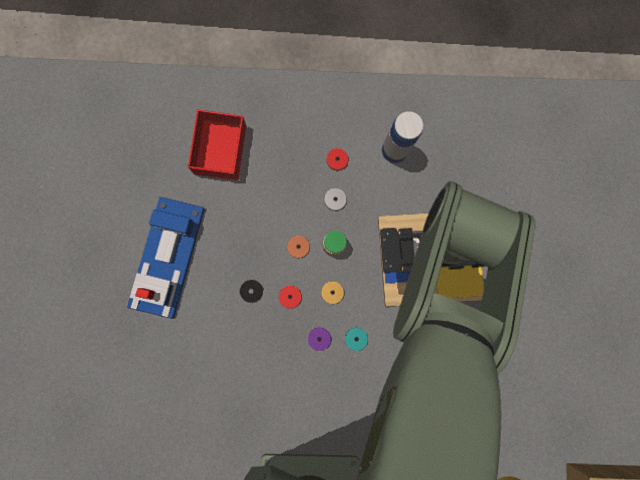

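The jaw is open at (147,294), the plate is in hand over the mat, and the discs have not moved. Now I'll lower it.

```bash
python3 -m handwheel '[[0,0,0.04,0,0,0,0.04],[0,0,0.04,0,0,0,0.04],[0,0,0.025,0,0,0,0.04],[0,0,0.012,0,0,0,0.04],[0,0,0.007,0,0,0,0.04],[0,0,0.004,0,0,0,0.04],[0,0,0,0,0,0,0.04],[0,0,0,0,0,0,0.04]]' 25
```

```text
time: 14.9
eef_pos: [0.5206, -0.1984, 0.0196]
tool_rot: [0.002, -0.047, 0.999, -0.001]
force: [0.4, -0.3, -1.0]
width: 0.0555
gripper_force: 25.0
```

```bash
python3 -m handwheel '[[0,0,0.002,0,0,0,0.04],[0,0,0,0,0,0,0.04],[0,0,0,0,0,0,0.058],[0,0,0,0,0,0,0.065],[0,0,0,0,0,0,0.075],[0,0,-0.02,0,0,0,0.085],[0,0,-0.04,0,0,0,0.09],[0,0,-0.05,0,0,0.0925,0.09],[0.026,0.045,0,0,0,0,0.09],[0.026,0.045,0,0,0,0,0.09],[0.026,0.045,0,0,0,0,0.09],[0,0.025,0,0,0,0,0.09],[0,0,0,0,0,0,0.09]]'; python3 - <<'E'
from h import *
im=snap('top','t4')
for q in blobs('top',im,(0,0,150),(180,45,255),(380,230,432,290),100):
    w=at('top',q.reshape(-1,2),.03)[:,:2].astype(np.float32);print('plate',cv2.minAreaRect(w))
for q in blobs('top',im,(105,150,40),(125,255,255),(375,200,500,310),100):
    w=at('top',q.reshape(-1,2),.016)[:,:2].astype(np.float32);print('mat',cv2.minAreaRect(w))
for k in discs(im).items():print(k)
go(.4415,-.0382,.12,180)
E
```

```text
time: 16.2
eef_pos: [0.4435, -0.041, 0.1267]
tool_rot: [0.001, -0.002, 1.0, 0.0]
force: [0.3, 0.8, -0.6]
width: 0.09
gripper_force: 0.0
plate ((0.5187356472015381, -0.1984245330095291), (0.06452887505292892, 0.05494178831577301), 5.989184856414795)
mat ((0.5193239450454712, -0.1982875019311905), (0.0967484563589096, 0.09661240875720978), 5.878738880157471)
('black', [[0.439, 0.1386, 0.0244, 251, 290]])
('red', [[0.7412, -0.0412, 0.0239, 336, 158], [0.7394, 0.1948, 0.04, 230, 155]])
('copper', [[0.5402, 0.0398, 0.0245, 298, 246]])
('white', [[0.6505, -0.0387, 0.0242, 334, 198]])
t 16.2 at [ 0.4444 -0.0424  0.1267] shift tool [0.0029 0.0042 0.0067]
phi -179.79 rotvec [-0.0007  0.0018  0.0037]
```

View pics/t4.png

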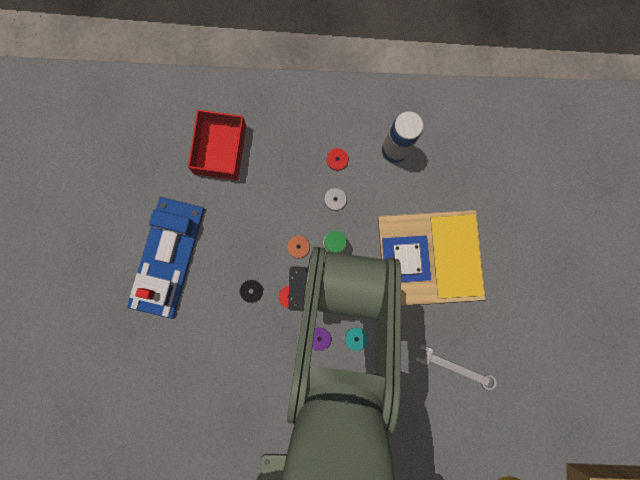

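The plate lies centred on the mat, measured at (0.5187,-0.1984) against the mat's (0.5193,-0.1983), and the arm is over the brass disc. Next is the brass pick.

```bash
python3 -m handwheel '[[0.003,0.004,0.04,0,0,0,0.072],[0,0,0.04,0,0,0,0.072],[0,0,0.025,0,0,0,0.072],[0,0,0.012,0,0,0,0.072],[0,0,0.004,0,0,0,0.072],[0,0,0,0,0,0,0.072]]' 30;python3 -c "
from h import *
go(.4415,-.0382,.004,180)"
```

```text
time: 16.85
eef_pos: [0.442, -0.0401, 0.005]
tool_rot: [0.0, 0.0, 1.0, -0.0]
force: [-0.4, -0.3, 0.2]
width: 0.0725
gripper_force: 0.0
t 16.9 at [ 0.442  -0.0401  0.005 ] shift tool [0.0005 0.0019 0.001 ]
phi 179.99 rotvec [-0.0004  0.0003 -0.0003]
```

```bash
python3 -m handwheel '[[0,0.001,0.0005,0,0,0,0.05],[0,0,0,0,0,0,0.04],[0,0,0,0,0,0,0.04],[0,0,0,0,0,0,0.04],[0,0,-0.01,0,0,0,0.04],[0,0,-0.03,0,0,0,0.04],[0,0,-0.04,0,0,0,0.04],[-0.01,-0.02,-0.015,0,0,0,0.04],[-0.02,-0.04,0,0,0,0,0.04],[-0.023,-0.045,0,0,0,0,0.04],[-0.02,-0.04,0,0,0,0,0.04],[-0.004,-0.014,0,0,0,0,0.04],[0,0,0,0,0,0,0.04],[0,0,0,0,0,0,0.04]]' 30;python3 -c "
from h import *
go(.519,-.1984,.035,180)"
```

```text
time: 18.25
eef_pos: [0.5172, -0.1958, 0.0999]
tool_rot: [-0.0, -0.0, 1.0, 0.001]
force: [-0.6, 0.1, -0.8]
width: 0.0476
gripper_force: 30.0
t 18.2 at [ 0.5172 -0.1958  0.0999] shift tool [-0.0018 -0.0027  0.0649]
phi -179.98 rotvec [ 0.001  -0.0008  0.0003]
```

Width of 47.6 mm on a 50 mm disc looks suspicious, so I'll look.

```bash
python3 - <<'E'
from h import *
a=cv2.cvtColor(vision.capture('side'),cv2.COLOR_RGB2BGR);b=cv2.cvtColor(vision.capture('top'),cv2.COLOR_RGB2BGR)
u=proj('side',[.519,-.198,.1])[0].astype(int);print(u)
A=cv2.resize(a[100:300,220:440],None,fx=2.7,fy=2.7,interpolation=2)
B=b[150:350,220:420]
o=np.zeros((560,800,3),np.uint8);o[:540,:594]=A;o[:200,600:800]=B;cv2.imwrite('pics/c2.png',o)
E
```

```text
[338 179]
```

View pics/c2.png

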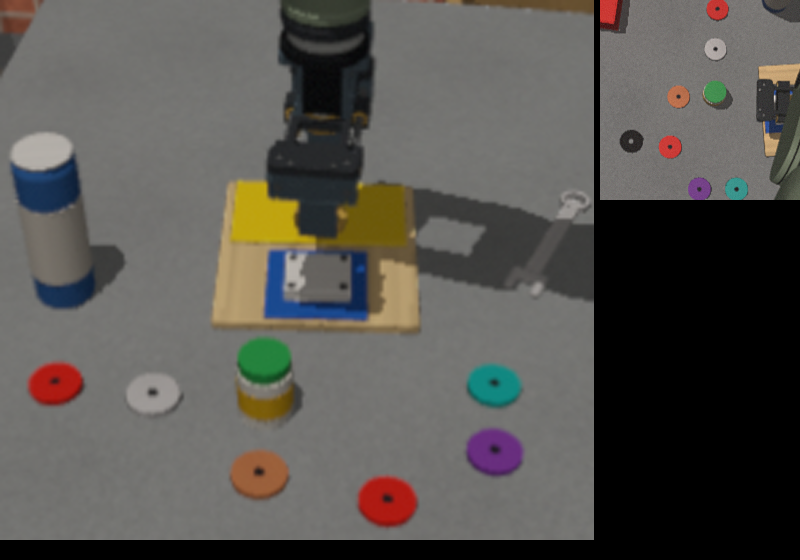

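```bash
python3 - <<'E'
from h import *
im=vision.capture('side')
for q in blobs('side',im,(12,80,60),(25,255,255),(320,165,365,195),4):
    w=at('side',q.reshape(-1,2),.1);print(len(q),q.reshape(-1,2).min(0),q.reshape(-1,2).max(0),np.round(w.min(0),4),np.round(w.max(0),4))
print(im[175:187:2,340:354:2].tolist())
print(proj('side',[[.517-.016,-.196+.025,.1],[.517-.016,-.196+.025,.12],[.517+.016,-.196+.025,.1]]))
E
```

```text
175 [320 168] [364 194] [ 0.4507 -0.2553  0.1   ] [ 0.5688 -0.149   0.1   ]
[[[41, 48, 52], [42, 50, 54], [46, 51, 54], [58, 58, 51], [65, 63, 44], [55, 57, 52], [92, 78, 25]], [[35, 41, 45], [35, 42, 45], [50, 48, 44], [96, 76, 33], [106, 88, 15], [107, 88, 18], [107, 89, 13]], [[34, 40, 44], [35, 41, 45], [67, 59, 46], [142, 113, 50], [131, 106, 33], [108, 89, 9], [108, 89, 10]], [[34, 41, 45], [34, 40, 44], [54, 50, 43], [92, 72, 30], [96, 76, 21], [108, 89, 8], [108, 89, 10]], [[35, 42, 46], [34, 41, 44], [54, 49, 42], [89, 69, 30], [102, 83, 15], [110, 90, 13], [109, 89, 9]], [[35, 41, 45], [34, 40, 45], [50, 47, 39], [91, 72, 22], [107, 88, 7], [109, 89, 10], [109, 90, 11]]]
[[344.30858891 187.12047687]
 [344.53102372 180.7653268 ]
 [331.48101023 186.03210874]]
```

```bash
python3 -m handwheel '[[-0.001,-0.0015,0.03,0,0,0,0.04],[0,0,0.02,0,0,0,0.04],[0,0,0.008,0,0,0,0.04],[0,0,0.004,0,0,0,0.04],[0,0,0.002,0,0,0,0.04],[0,0,0,0,0,0,0.04]]' 15
```

```text
time: 19.0
eef_pos: [0.5199, -0.1982, 0.0367]
tool_rot: [0.001, -0.0, 1.0, -0.0]
force: [-0.4, -0.4, -1.1]
width: 0.0486
gripper_force: 15.0
```

```bash
python3 -m handwheel '[[0,0,0.0015,0,0,0,0.04],[0,0,0,0,0,0,0.04],[0,0,0,0,0,0,0.051],[0,0,0,0,0,0,0.06],[0,0,0,0,0,0,0.07],[0,0,-0.02,0,0,0,0.075],[0,0,-0.04,0,0,0,0.075],[0.02,0.04,-0.025,0,0,0,0.075],[0.02,0.045,0,0,0,0,0.075],[0.02,0.045,0,0,0,0,0.075],[0.02,0.045,0,0,0,0,0.075],[0.01,0.045,0,0,0,0,0.075],[0,0.032,0,0,0,0,0.075],[0,0,0,0,0,0,0.075]]' 30; cat >> h.py <<'E'
def stack(im,c,z):
    for q in blobs('top',im,*COL[c],(380,230,436,290),80):
        w=at('top',q.reshape(-1,2),z)[:,:2].astype(np.float32); (x,y),R=cv2.minEnclosingCircle(w); print('stack',c,np.round([x-.5187,y+.1984,R],4))
E
python3 - <<'E'
from h import *
im=snap('top','t5');stack(im,'brass',.038);print(discs(im));go(.4294,.0543,.0045,180)
b=cv2.cvtColor(im,cv2.COLOR_RGB2BGR);A=cv2.cvtColor(snap('side','s5'),cv2.COLOR_RGB2BGR)
o=np.zeros((480,800,3),np.uint8);o[:480,:400]=cv2.resize(b[200:320,375:475],None,fx=4,fy=4,interpolation=2);o[:480,400:]=cv2.resize(A[150:270,290:390],None,fx=4,fy=4,interpolation=2);cv2.imwrite('pics/c3.png',o)
E
```

```text
time: 20.4
eef_pos: [0.4292, 0.0556, 0.1189]
tool_rot: [0.001, -0.003, 1.0, 0.0]
force: [-0.8, -0.0, -0.4]
width: 0.0749
gripper_force: 0.0
stack brass [ 0.0007 -0.0001  0.0243]
{'black': [[0.4287, -0.025, 0.0469, 327, 298]], 'red': [[0.7414, -0.0412, 0.0238, 336, 158], [0.7393, 0.1948, 0.0401, 230, 155]], 'copper': [[0.5399, 0.0396, 0.0247, 298, 246]], 'white': [[0.6506, -0.0391, 0.024, 334, 198]]}
t 20.4 at [0.4295 0.054  0.1189] shift tool [0.0003 0.0003 0.1144]
phi -179.74 rotvec [-0.0004  0.0013  0.0045]
```

View pics/c3.png

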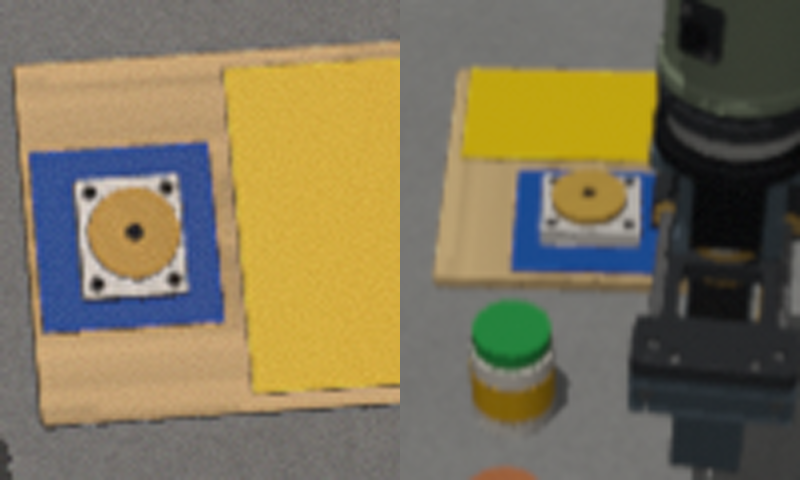

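The brass disc sits on the plate, off by 0.7 mm (left panel at (135,232), centred). Next is the leftmost red, under the gripper now.

```bash
python3 -m handwheel '[[0,0,0.04,0,0,0,0.068],[0,0,0.04,0,0,0,0.068],[0,0,0.02,0,0,0,0.068],[0,0,0.011,0,0,0,0.068],[0,0,0.004,0,0,0,0.068],[0,0,0,0,0,0,0.068]]' 30;python3 -c "
from h import *
go(.4294,.0543,.0045,180)"
python3 -m handwheel '[[0,0,0,0,0,0,0.05],[0,0,0,0,0,0,0.04],[0,0,0,0,0,0,0.04],[0,0,0,0,0,0,0.04],[0,0,-0.01,0,0,0,0.04],[0,0,-0.03,0,0,0,0.04],[0,0,-0.04,0,0,0,0.04],[-0.01,-0.028,-0.02,0,0,0,0.04],[-0.02,-0.045,0,0,0,0,0.04],[-0.02,-0.045,0,0,0,0,0.04],[-0.02,-0.045,0,0,0,0,0.04],[-0.02,-0.045,0,0,0,0,0.04],[0,-0.045,0,0,0,0,0.04],[0,0,0,0,0,0,0.04],[0,0,0,0,0,0,0.04]]' 30;python3 -c "
from h import *
im=vision.capture('top');print(discs(im));go(.519,-.1984,.043,180)"
```

```text
time: 21.1
eef_pos: [0.4298, 0.0518, 0.0035]
tool_rot: [0.0, 0.0, 1.0, -0.0]
force: [0.7, 0.0, 0.1]
width: 0.068
gripper_force: 0.0
t 21.1 at [0.4298 0.0518 0.0035] shift tool [ 0.0004  0.0025 -0.001 ]
phi 179.95 rotvec [-0.0005  0.     -0.0009]
time: 22.6
eef_pos: [0.5193, -0.2006, 0.1041]
tool_rot: [0.0, 0.001, 1.0, 0.0]
force: [-0.6, -0.1, 0.2]
width: 0.0484
gripper_force: 30.0
{'black': [[0.44, 0.1386, 0.0245, 251, 290]], 'red': [[0.7414, -0.0412, 0.0238, 336, 158], [0.7389, 0.1959, 0.04, 230, 155]], 'copper': [[0.5402, 0.0398, 0.0245, 298, 246]], 'white': [[0.6504, -0.0387, 0.0243, 334, 198]]}
t 22.6 at [ 0.5193 -0.1997  0.1041] shift tool [0.0003 0.0012 0.0611]
phi -180.0 rotvec [0.0006 0.0003 0.    ]
```

```bash
python3 -m handwheel '[[0,0.001,0.03,0,0,0,0.04],[0,0,0.017,0,0,0,0.04],[0,0,0.008,0,0,0,0.04],[0,0,0.004,0,0,0,0.04],[0,0,0.002,0,0,0,0.04],[0,0,0,0,0,0,0.04]]' 15
```

```text
time: 23.25
eef_pos: [0.5204, -0.199, 0.0435]
tool_rot: [0.001, -0.001, 1.0, -0.0]
force: [0.5, 0.0, -0.6]
width: 0.0489
gripper_force: 15.0
```

```bash
python3 -m handwheel '[[0,0,0.0015,0,0,0,0.04],[0,0,0,0,0,0,0.04],[0,0,0,0,0,0,0.051],[0,0,0,0,0,0,0.06],[0,0,0,0,0,0,0.07],[0,0,-0.02,0,0,0,0.075],[0,0,-0.04,0,0,0,0.075],[0.01,0.042,-0.02,0,0,0,0.075],[0.01,0.045,0,0,0,0,0.075],[0.01,0.045,0,0,0,0,0.075],[0.01,0.045,0,0,0,0,0.075],[0.01,0.045,0,0,0,0,0.075],[0.01,0.045,0,0,0,0,0.075],[0.01,0.045,0,0,0,0,0.075],[0.009,0.025,0,0,0,0,0.075],[0,0,0,0,0,0,0.075]]' 30; 
python3 - <<'E'
from h import *
im=snap('top','t6');stack(im,'red',.046);print(discs(im));go(.4395,.1386,.0035,180)
E
```

```text
time: 24.85
eef_pos: [0.4394, 0.1402, 0.1212]
tool_rot: [0.0, -0.003, 1.0, 0.0]
force: [0.5, -1.5, -0.3]
width: 0.0755
gripper_force: 0.0
stack red [0.0463 0.0445 0.0215]
{'black': [[0.4298, 0.1264, 0.1057, 263, 298]], 'red': [[0.7414, -0.0412, 0.0238, 336, 158], [0.7389, 0.1959, 0.04, 230, 155]], 'copper': [[0.5402, 0.0398, 0.0245, 298, 246]], 'white': [[0.6501, -0.0387, 0.0244, 334, 198]]}
t 24.9 at [0.4401 0.1388 0.1212] shift tool [ 7.000e-04 -1.000e-04  1.177e-01]
phi -179.77 rotvec [-0.0006  0.0008  0.004 ]
```

```bash
python3 - <<'E'
from h import *
b=cv2.imread('pics/t6.png');A=cv2.cvtColor(snap('side','s6'),cv2.COLOR_RGB2BGR)
o=np.zeros((480,800,3),np.uint8);o[:480,:400]=cv2.resize(b[190:310,345:445],None,fx=4,fy=4,interpolation=2);o[:480,400:]=cv2.resize(A[150:270,270:370],None,fx=4,fy=4,interpolation=2);cv2.imwrite('pics/c4.png',o)
E
```

```text
(no output)
```

View pics/c4.png

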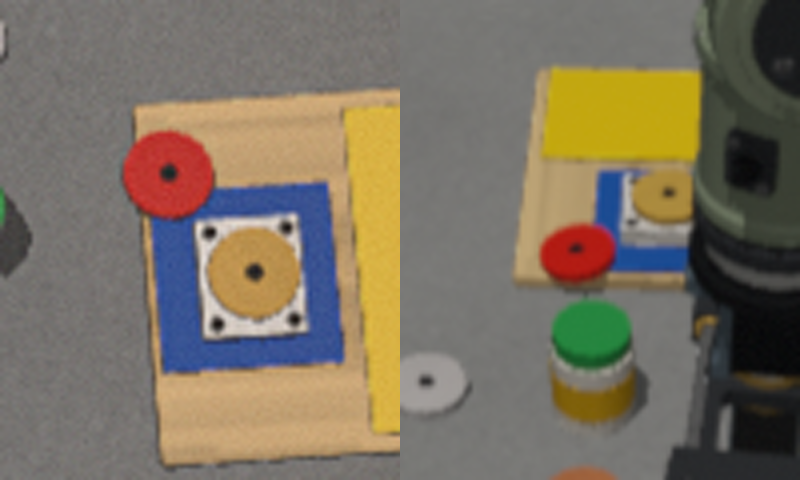

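The red disc was knocked off the stack after release and now lies on the board corner at about (387,233). The brass is undisturbed. I'll stack black now and fetch the red afterwards.

```bash
python3 -m handwheel '[[0.0005,0.001,0.04,0,0,0,0.07],[0,0,0.04,0,0,0,0.07],[0,0,0.02,0,0,0,0.07],[0,0,0.013,0,0,0,0.07],[0,0,0.004,0,0,0,0.07],[0,0,0,0,0,0,0.07]]' 30;python3 -c "
from h import *
go(.4395,.1386,.0035,180)"
python3 -m handwheel '[[0,0,0,0,0,0,0.05],[0,0,0,0,0,0,0.04],[0,0,0,0,0,0,0.04],[0,0,0,0,0,0,0.04],[0,0,-0.01,0,0,0,0.04],[0,0,-0.03,0,0,0,0.04],[0,0,-0.04,0,0,0,0.04],[-0.01,-0.022,-0.02,0,0,0,0.04],[-0.01,-0.045,0,0,0,0,0.04],[-0.01,-0.045,0,0,0,0,0.04],[-0.01,-0.045,0,0,0,0,0.04],[-0.01,-0.045,0,0,0,0,0.04],[-0.01,-0.045,0,0,0,0,0.04],[-0.01,-0.045,0,0,0,0,0.04],[-0.009,-0.045,0,0,0,0,0.04],[0,0,0,0,0,0,0.04],[0,0,0,0,0,0,0.04]]' 30;python3 -c "
from h import *
im=vision.capture('top');print(discs(im));go(.519,-.1984,.042,180)"
```

```text
time: 25.55
eef_pos: [0.4404, 0.1378, 0.0039]
tool_rot: [0.0, 0.0, 1.0, -0.0]
force: [-0.6, 0.5, -0.7]
width: 0.0701
gripper_force: 0.0
t 25.6 at [0.4404 0.1378 0.0039] shift tool [0.0009 0.0008 0.0004]
phi 179.95 rotvec [-0.0007  0.0001 -0.0008]
time: 27.25
eef_pos: [0.519, -0.1987, 0.1046]
tool_rot: [0.0, 0.001, 1.0, 0.0]
force: [0.5, -0.0, -0.5]
width: 0.0479
gripper_force: 30.0
{'red': [[0.7414, -0.0412, 0.0238, 336, 158], [0.7394, 0.1948, 0.04, 230, 155]], 'copper': [[0.5401, 0.0397, 0.0246, 298, 246]], 'white': [[0.6504, -0.0387, 0.0243, 334, 198]]}
t 27.3 at [ 0.5187 -0.1976  0.1046] shift tool [-0.0003 -0.0008  0.0626]
phi -179.99 rotvec [0.0006 0.0001 0.0002]
```

```bash
python3 -m handwheel '[[0,0,0.03,0,0,0,0.04],[0,0,0.018,0,0,0,0.04],[0,0,0.008,0,0,0,0.04],[0,0,0.004,0,0,0,0.04],[0,0,0.003,0,0,0,0.04],[0,0,0.001,0,0,0,0.04],[0,0,0,0,0,0,0.04]]' 15
python3 -m handwheel '[[0,0,0,0,0,0,0.04],[0,0,0,0,0,0,0.051],[0,0,0,0,0,0,0.056],[0,0,0,0,0,0,0.062],[0,0,-0.02,0,0,0,0.065],[0,0,-0.04,0,0,0,0.075],[0,0.042,-0.02,0,0,0,0.075],[0,0.045,0,0,0,0,0.075],[0,0.045,0,0,0,0,0.075],[0,0.045,0,0,0,0,0.075],[0,0.045,0,0,0,0,0.075],[0,0,0,0,0,0,0.075]]' 30; 
python3 - <<'E'
from h import *
im=snap('top','t7');stack(im,'black',.046);stack(im,'brass',.038);print(discs(im))
for q in blobs('top',im,*COL['red'],(370,210,410,260),80):
    w=at('top',q.reshape(-1,2),.0215)[:,:2].astype(np.float32); print('red',cv2.minEnclosingCircle(w)); w=w.mean(0)
go(.5655,-.1535,.0235,180)
E
```

```text
time: 28.0
eef_pos: [0.5196, -0.1973, 0.0429]
tool_rot: [0.001, -0.0, 1.0, 0.0]
force: [-3.4, 3.9, 11.6]
width: 0.049
gripper_force: 15.0
time: 29.2
eef_pos: [0.5191, 0.0283, 0.1205]
tool_rot: [0.001, -0.003, 1.0, 0.001]
force: [-0.1, -0.1, -0.0]
width: 0.0753
gripper_force: 0.0
{'black': [[0.3496, 0.0341, 0.0811, 297, 327]], 'red': [[0.7414, -0.0412, 0.0238, 336, 158], [0.739, 0.1948, 0.0403, 230, 154]]}
red ((0.5735628008842468, -0.15379518270492554), 0.023766685277223587)
t 29.2 at [0.5191 0.0259 0.1204] shift tool [-0.0453 -0.1796  0.097 ]
phi -179.69 rotvec [-0.0004  0.0012  0.0053]
```

```bash
python3 - <<'E'
from h import *
im=cv2.cvtColor(cv2.imread('pics/t7.png'),cv2.COLOR_BGR2RGB)
COL['black']=((0,0,0),(180,255,65))
stack(im,'black',.046);stack(im,'white',.03)
b=cv2.imread('pics/t7.png');cv2.imwrite('pics/c5.png',cv2.resize(b[190:310,345:445],None,fx=4,fy=4,interpolation=2))
E
```

```text
stack black [-0.0006  0.0012  0.0238]
stack white [ 0.0001 -0.0004  0.0411]
```

View pics/c5.png

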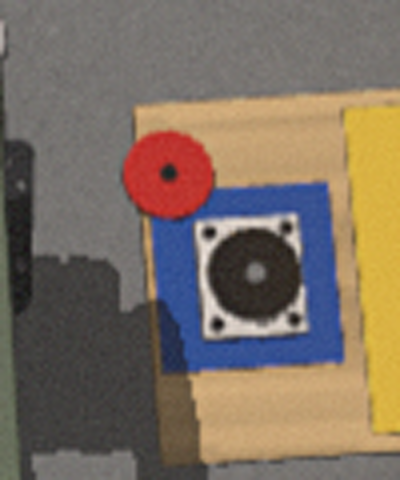

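Black is centred on the stack, and the red disc lies at the mat corner at crop (168,172). Fetching red now, biased 3.5 mm in +x to keep the fingers clear of the plate.

```bash
python3 -m handwheel '[[-0.01,-0.03,0,0,0,0,0.068],[-0.012,-0.04,0,0,0,0,0.068],[-0.012,-0.04,0,0,0,0,0.068],[-0.012,-0.04,0,0,0,0,0.068],[-0.012,-0.03,0,0,0,0,0.068],[0,0,0.03,0,0,0,0.068],[0,0,0.03,0,0,0,0.068],[0,0,0,0,0,0,0.068],[0,0,0,0,0,0,0.068]]' 30; python3 -c "
from h import *
go(.577,-.1538,.0195,180)"
```

```text
time: 30.15
eef_pos: [0.5771, -0.1572, 0.0605]
tool_rot: [0.0, 0.0, 1.0, -0.0]
force: [-0.4, 1.2, -0.2]
width: 0.0681
gripper_force: 0.0
t 30.1 at [ 0.5771 -0.1572  0.0605] shift tool [0.0001 0.0035 0.041 ]
phi 179.98 rotvec [-0.0004  0.0001 -0.0004]
```

```bash
python3 -m handwheel '[[0,0.003,0.02,0,0,0,0.068],[0,0,0.015,0,0,0,0.068],[0,0,0.006,0,0,0,0.068],[0,0,0,0,0,0,0.068],[0,0,0,0,0,0,0.05],[0,0,0,0,0,0,0.04],[0,0,0,0,0,0,0.04],[0,0,0,0,0,0,0.04]]' 30
python3 -m handwheel '[[0,0,-0.01,0,0,0,0.04],[0,0,-0.03,0,0,0,0.04],[0,0,-0.03,0,0,0,0.04],[0,0,-0.01,0,0,0,0.04],[0.02,-0.015,0,0,0,0,0.04],[0.02,-0.02,0,0,0,0,0.04],[0.0145,-0.01,0,0,0,0,0.04],[0,0,0,0,0,0,0.04],[0,0,0,0,0,0,0.04]]' 30;python3 -c "
from h import *
im=vision.capture('top');print(discs(im));go(.5224,-.1984,.051,180)"
```

```text
time: 30.95
eef_pos: [0.5781, -0.1534, 0.0204]
tool_rot: [0.001, -0.0, 1.0, -0.0]
force: [-0.3, 0.1, 4.4]
width: 0.0478
gripper_force: 30.0
time: 31.85
eef_pos: [0.5229, -0.1981, 0.0993]
tool_rot: [0.001, 0.0, 1.0, 0.0]
force: [0.2, 0.1, -0.4]
width: 0.0477
gripper_force: 30.0
{'red': [[0.7414, -0.0412, 0.0238, 336, 158], [0.739, 0.1948, 0.0403, 230, 155]], 'copper': [[0.5402, 0.0398, 0.0245, 298, 246]], 'white': [[0.6501, -0.0387, 0.0244, 334, 198]]}
t 31.9 at [ 0.5234 -0.1979  0.0994] shift tool [ 0.0011 -0.0005  0.0484]
phi -179.98 rotvec [0.0001 0.0016 0.0004]
```

```bash
python3 -m handwheel '[[0.001,0,0.02,0,0,0,0.04],[0,0,0.014,0,0,0,0.04],[0,0,0.006,0,0,0,0.04],[0,0,0.003,0,0,0,0.04],[0,0,0.002,0,0,0,0.04],[0,0,0,0,0,0,0.04],[0,0,0,0,0,0,0.04]]' 15
```

```text
time: 32.6
eef_pos: [0.5224, -0.1983, 0.055]
tool_rot: [0.001, -0.0, 1.0, -0.0]
force: [0.5, -0.6, -0.2]
width: 0.0485
gripper_force: 15.0
```

Next: lower to contact, release, and move on to copper (0.5401,0.0398).

```bash
python3 -m handwheel '[[0,0,0.0015,0,0,0,0.04],[0,0,0.001,0,0,0,0.04],[0,0,0,0,0,0,0.04],[0,0,0,0,0,0,0.04]]'
python3 -m handwheel '[[0,0,0,0,0,0,0.051],[0,0,0,0,0,0,0.056],[0,0,0,0,0,0,0.062],[0,0,-0.02,0,0,0,0.065],[0,0,-0.04,0,0,0,0.075],[0,0.042,-0.005,0,0,0,0.075],[-0.006,0.049,0,0,0,0,0.075],[-0.006,0.049,0,0,0,0,0.075],[-0.006,0.049,0,0,0,0,0.075],[0,0.049,0,0,0,0,0.075],[0,0,0,0,0,0,0.075]]' 30; 
python3 - <<'E'
from h import *
im=snap('top','t8');stack(im,'red',.054);print(discs(im))
go(.5401,.0398,.0035,180)
E
```

```text
time: 33.0
eef_pos: [0.522, -0.1983, 0.0523]
tool_rot: [0.001, -0.0, 1.0, -0.0]
force: [-2.0, -0.0, 2.5]
width: 0.0486
gripper_force: 15.0
time: 34.1
eef_pos: [0.5395, 0.0451, 0.1168]
tool_rot: [0.001, -0.003, 1.0, 0.001]
force: [0.7, -0.3, 0.5]
width: 0.0748
gripper_force: 0.0
stack red [-0.0006  0.0005  0.0244]
{'black': [[0.397, 0.0597, 0.0818, 283, 308], [0.553, -0.0485, 0.0321, 338, 241]], 'red': [[0.7415, -0.0414, 0.0238, 337, 158], [0.7393, 0.1948, 0.0401, 230, 155]], 'white': [[0.6502, -0.0392, 0.0241, 337, 198]]}
t 34.1 at [0.5395 0.0425 0.1167] shift tool [-0.0005 -0.0026  0.1132]
phi -179.67 rotvec [-0.0002  0.0008  0.0058]
```

```bash
python3 -m handwheel '[[0,0,0,0,0,0,0.062],[0,0,0,0,0,0,0.062]]'; python3 -c "
from h import *
go(.5401,.0398,.0035,180)"
```

```text
time: 34.35
eef_pos: [0.5396, 0.0386, 0.1168]
tool_rot: [0.0, 0.0, 1.0, -0.0]
force: [-1.2, 0.5, -0.3]
width: 0.0632
gripper_force: 0.0
t 34.4 at [0.5396 0.0386 0.1168] shift tool [-0.0004  0.0012  0.1133]
phi 179.95 rotvec [-0.0006  0.0008 -0.0008]
```

```bash
python3 -m handwheel '[[0,0.001,0.04,0,0,0,0.062],[0,0,0.04,0,0,0,0.062],[0,0,0.02,0,0,0,0.062],[0,0,0.01,0,0,0,0.062],[0,0,0.0035,0,0,0,0.062],[0,0,0,0,0,0,0.062],[0,0,0,0,0,0,0.05],[0,0,0,0,0,0,0.04],[0,0,0,0,0,0,0.04],[0,0,0,0,0,0,0.04]]' 30
python3 -m handwheel '[[0,0,-0.01,0,0,0,0.04],[0,0,-0.03,0,0,0,0.04],[0,0,-0.04,0,0,0,0.04],[0,0,-0.03,0,0,0,0.04],[0,-0.02,0,0,0,0,0.04],[0.004,-0.045,0,0,0,0,0.04],[0.004,-0.045,0,0,0,0,0.04],[0.004,-0.045,0,0,0,0,0.04],[0.004,-0.045,0,0,0,0,0.04],[0.005,-0.038,0,0,0,0,0.04],[0,0,0,0,0,0,0.04],[0,0,0,0,0,0,0.04]]' 30;python3 -c "
from h import *
im=vision.capture('top');print(discs(im));go(.519,-.1984,.058,180)"
```

```text
time: 35.35
eef_pos: [0.5407, 0.0408, 0.0045]
tool_rot: [0.002, -0.0, 1.0, -0.0]
force: [-0.0, -1.3, 6.6]
width: 0.0483
gripper_force: 30.0
time: 36.55
eef_pos: [0.5183, -0.1974, 0.1134]
tool_rot: [0.0, 0.001, 1.0, 0.0]
force: [0.1, 2.0, -1.8]
width: 0.0481
gripper_force: 30.0
{'red': [[0.7418, -0.0421, 0.0242, 337, 158], [0.7394, 0.1948, 0.04, 230, 155]], 'white': [[0.6504, -0.0387, 0.0243, 334, 198]]}
t 36.6 at [ 0.5185 -0.1965  0.1134] shift tool [-0.0005 -0.0019  0.0554]
phi -179.99 rotvec [0.0007 0.0003 0.0002]
```

```bash
python3 -m handwheel '[[0,-0.001,0.025,0,0,0,0.04],[0,0,0.017,0,0,0,0.04],[0,0,0.006,0,0,0,0.04],[0,0,0.004,0,0,0,0.04],[0,0,0.002,0,0,0,0.04],[0,0,0,0,0,0,0.04],[0,0,0,0,0,0,0.04]]' 15
```

```text
time: 37.3
eef_pos: [0.5194, -0.1982, 0.0601]
tool_rot: [0.001, -0.0, 1.0, -0.0]
force: [0.3, -0.4, -0.6]
width: 0.0489
gripper_force: 15.0
```

```bash
python3 -m handwheel '[[0,0,0.0015,0,0,0,0.04],[0,0,0.001,0,0,0,0.04],[0,0,0,0,0,0,0.04],[0,0,0,0,0,0,0.04]]'
python3 -m handwheel '[[0,0,0,0,0,0,0.051],[0,0,0,0,0,0,0.056],[0,0,0,0,0,0,0.062],[0,0,-0.02,0,0,0,0.065],[0,0,-0.04,0,0,0,0.075],[0,0.04,-0.005,0,0,0,0.075],[0,0.04,0,0,0,0,0.075],[0,0.04,0,0,0,0,0.075],[0,0.04,0,0,0,0,0.075],[-0.04,0,0,0,0,0,0.075],[-0.04,0,0,0,0,0,0.075],[0,0,0,0,0,0,0.075]]' 30; 
python3 - <<'E'
from h import *
im=snap('top','t9');stack(im,'copper',.062);print(discs(im))
print('spray top',at('top',[(408,121)],.17))
go(.6502,-.0389,.0035,180)
E
```

```text
time: 37.7
eef_pos: [0.5195, -0.1984, 0.0585]
tool_rot: [0.001, -0.0, 1.0, -0.0]
force: [-2.5, 1.1, 6.3]
width: 0.0489
gripper_force: 15.0
time: 38.9
eef_pos: [0.6035, -0.0377, 0.1217]
tool_rot: [0.003, -0.001, 1.0, -0.0]
force: [-1.0, -1.4, -0.8]
width: 0.0749
gripper_force: 0.0
stack copper [-0.0005  0.0007  0.0246]
{'black': [[0.6551, -0.0581, 0.0511, 343, 205]], 'red': [[0.7391, 0.1959, 0.0398, 230, 155]]}
spray top [[ 0.77463908 -0.16998602  0.17      ]]
t 39.0 at [ 0.6004 -0.0379  0.1213] shift tool [-0.0497 -0.0011  0.1178]
phi -179.92 rotvec [-0.0003  0.0012  0.0014]
```

```bash
python3 -m handwheel '[[-0.025,0,0,0,0,0,0.072],[-0.025,0,0,0,0,0,0.072],[0,0,0.04,0,0,0,0.072],[0,0,0.03,0,0,0,0.072],[0,0,0,0,0,0,0.072],[0,0,0,0,0,0,0.072]]'; python3 -c "
from h import *
go(.6502,-.0389,.0035,180)"
```

```text
time: 39.55
eef_pos: [0.6481, -0.0383, 0.0522]
tool_rot: [-0.0, -0.0, 1.0, -0.0]
force: [-0.5, 0.4, -0.1]
width: 0.0721
gripper_force: 0.0
t 39.5 at [ 0.6481 -0.0383  0.0522] shift tool [-0.0022 -0.0006  0.0487]
phi -179.98 rotvec [-0.0002 -0.0003  0.0003]
```

```bash
python3 -m handwheel '[[-0.002,-0.0005,0.025,0,0,0,0.072],[0,0,0.015,0,0,0,0.072],[0,0,0.0085,0,0,0,0.072],[0,0,0,0,0,0,0.072],[0,0,0,0,0,0,0.05],[0,0,0,0,0,0,0.04],[0,0,0,0,0,0,0.04],[0,0,0,0,0,0,0.04]]' 30
python3 -m handwheel '[[0,0,-0.01,0,0,0,0.04],[0,0,-0.03,0,0,0,0.04],[0,0,-0.04,0,0,0,0.04],[0,0,-0.03,0,0,0,0.04],[0.018,-0.02,0,0,0,0,0.04],[0.028,-0.036,0,0,0,0,0.04],[0.028,-0.036,0,0,0,0,0.04],[0.028,-0.036,0,0,0,0,0.04],[0.0285,-0.031,0,0,0,0,0.04],[0,0,0,0,0,0,0.04],[0,0,0,0,0,0,0.04]]' 30;python3 -c "
from h import *
im=vision.capture('top');print(discs(im));go(.519,-.1984,.0665,180)"
```

```text
time: 40.35
eef_pos: [0.6514, -0.0386, 0.0044]
tool_rot: [0.001, -0.0, 1.0, -0.0]
force: [-1.2, 0.4, 2.9]
width: 0.0478
gripper_force: 30.0
time: 41.45
eef_pos: [0.5201, -0.1983, 0.1141]
tool_rot: [0.001, 0.001, 1.0, -0.0]
force: [1.3, -0.5, -1.3]
width: 0.0477
gripper_force: 30.0
{'red': [[0.7414, -0.0412, 0.0238, 336, 158], [0.7394, 0.1948, 0.04, 230, 155]]}
t 41.5 at [ 0.5208 -0.1977  0.114 ] shift tool [ 0.0019 -0.0007  0.0475]
phi 180.0 rotvec [-0.0002  0.0022 -0.    ]
```

```bash
python3 -m handwheel '[[0.001,0,0.022,0,0,0,0.04],[0,0,0.012,0,0,0,0.04],[0,0,0.006,0,0,0,0.04],[0,0,0.004,0,0,0,0.04],[0,0,0.002,0,0,0,0.04],[0,0,0,0,0,0,0.04],[0,0,0,0,0,0,0.04]]' 15
```

```text
time: 42.2
eef_pos: [0.5198, -0.1978, 0.0679]
tool_rot: [0.001, -0.0, 1.0, -0.0]
force: [0.2, -0.7, -0.4]
width: 0.0488
gripper_force: 15.0
```

```bash
python3 -m handwheel '[[0,0,0.001,0,0,0,0.04],[0,0,0.001,0,0,0,0.04],[0,0,0,0,0,0,0.04],[0,0,0,0,0,0,0.04]]'
python3 -m handwheel '[[0,0,0,0,0,0,0.051],[0,0,0,0,0,0,0.056],[0,0,0,0,0,0,0.062],[0,0,-0.02,0,0,0,0.065],[0,0,-0.03,0,0,0,0.075],[-0.01,0.04,-0.005,0,0,0,0.075],[-0.01,0.045,0,0,0,0,0.075],[-0.006,0.045,0,0,0,0,0.075],[0,0.029,0,0,0,0,0.075],[0,0,0,0,0,0,0.075],[0,0,0,0,0,0,0.075]]' 40; 
python3 - <<'E'
from h import *
im=snap('top','t10');stack(im,'white',.07);stack(im,'white',.03);snap('side','s10')
go(.5461,-.0386,.03,180)
b=cv2.imread('pics/t10.png');A=cv2.imread('pics/s10.png')
o=np.zeros((480,800,3),np.uint8);o[:480,:400]=cv2.resize(b[190:310,345:445],None,fx=4,fy=4,interpolation=2);o[:480,400:]=cv2.resize(A[150:270,270:370],None,fx=4,fy=4,interpolation=2);cv2.imwrite('pics/c6.png',o)
E
```

```text
time: 42.6
eef_pos: [0.5197, -0.1979, 0.0663]
tool_rot: [0.001, -0.0, 1.0, -0.0]
force: [-0.5, 0.5, 5.7]
width: 0.0489
gripper_force: 15.0
time: 43.7
eef_pos: [0.5452, -0.0383, 0.1202]
tool_rot: [0.0, -0.001, 1.0, -0.0]
force: [-0.5, 0.4, -0.4]
width: 0.075
gripper_force: 0.0
stack white [ 0.0069 -0.0018  0.0259]
stack white [ 0.011  -0.01    0.0268]
t 43.8 at [ 0.5452 -0.0395  0.1203] shift tool [-0.0008  0.001   0.0903]
phi -180.0 rotvec [-0.0007  0.0008  0.    ]
```

View pics/c6.png

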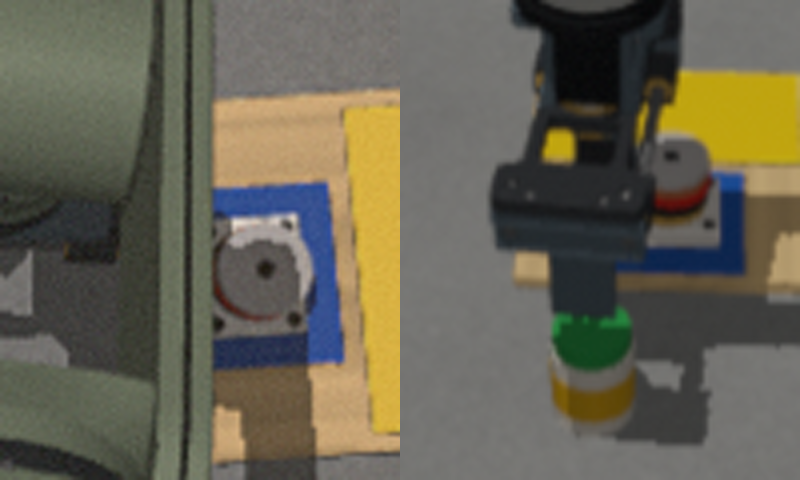

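The shadowed stack looks intact, with the white dot at crop (265,267). Now I'll pick the jar, then measure the stack in clear view.

```bash
python3 -m handwheel '[[-0.0005,0.001,0.04,0,0,0,0.075],[0,0,0.03,0,0,0,0.075],[0,0,0.018,0,0,0,0.075],[0,0,0.005,0,0,0,0.075],[0,0,0,0,0,0,0.05],[0,0,0,0,0,0,0.04],[0,0,0,0,0,0,0.04],[0,0,0,0,0,0,0.04],[0,0,0,0,0,0,0.04]]' 35
python3 -m handwheel '[[0,0,-0.01,0,0,0,0.04],[0,0,-0.03,0,0,0,0.04],[0,0,-0.04,0,0,0,0.04],[0,0,-0.04,0,0,0,0.04],[0,0,-0.01,0,0,0,0.04],[0,0,0,0,0,0,0.04]]' 35;python3 -c "
from h import *
go(.5298,-.3099,.05,180)"
```

```text
time: 44.7
eef_pos: [0.5467, -0.0379, 0.0286]
tool_rot: [0.002, -0.0, 1.0, -0.0]
force: [-0.2, -1.1, 4.8]
width: 0.0495
gripper_force: 35.0
time: 45.3
eef_pos: [0.5463, -0.0376, 0.1589]
tool_rot: [0.002, -0.0, 1.0, -0.0]
force: [0.3, -0.1, -3.2]
width: 0.0492
gripper_force: 35.0
t 45.3 at [ 0.5463 -0.0376  0.1589] shift tool [ 0.0172 -0.2722  0.109 ]
phi -179.95 rotvec [-0.0005  0.0043  0.0008]
```

```bash
python3 -m handwheel '[[0.002,-0.02,0,0,0,0,0.04],[0.003,-0.042,0,0,0,0,0.04],[0.003,-0.042,0,0,0,0,0.04],[0.003,-0.042,0,0,0,0,0.04],[0.003,-0.042,0,0,0,0,0.04],[0.003,-0.042,0,0,0,0,0.04],[0,-0.03,0,0,0,0,0.04],[0,-0.012,0,0,0,0,0.04],[0,0,0,0,0,0,0.04],[0,0,0,0,0,0,0.04]]' 35;python3 -c "
from h import *
go(.5298,-.3099,.0446,180)"
```

```text
time: 46.3
eef_pos: [0.5282, -0.3081, 0.156]
tool_rot: [-0.001, -0.0, 1.0, 0.001]
force: [0.1, 1.0, -2.1]
width: 0.0496
gripper_force: 35.0
t 46.3 at [ 0.5282 -0.3081  0.156 ] shift tool [-0.0018 -0.0021  0.1114]
phi -179.95 rotvec [ 0.0024 -0.0016  0.0009]
```

```bash
python3 -m handwheel '[[0,-0.001,0.03,0,0,0,0.04],[0,0,0.04,0,0,0,0.04],[0,0,0.02,0,0,0,0.04],[0,0,0.01,0,0,0,0.04],[0,0,0.005,0,0,0,0.04],[0,0,0.004,0,0,0,0.04],[0,0,0,0,0,0,0.04],[0,0,0,0,0,0,0.04]]' 25
```

```text
time: 47.1
eef_pos: [0.5297, -0.311, 0.0496]
tool_rot: [0.001, -0.0, 1.0, -0.001]
force: [0.5, 0.7, -1.8]
width: 0.0493
gripper_force: 25.0
```

```bash
python3 -m handwheel '[[0,0,0.002,0,0,0,0.04],[0,0,0.002,0,0,0,0.04],[0,0,0.001,0,0,0,0.04],[0,0,0,0,0,0,0.04],[0,0,0,0,0,0,0.04]]'
```

```text
time: 47.6
eef_pos: [0.5292, -0.3109, 0.0446]
tool_rot: [0.001, -0.0, 1.0, -0.0]
force: [-2.1, 1.3, 5.9]
width: 0.0494
gripper_force: 25.0
```

```bash
python3 -m handwheel '[[0,0,0,0,0,0,0.051],[0,0,0,0,0,0,0.058],[0,0,0,0,0,0,0.066],[0,0,-0.02,0,0,0,0.075],[0,0,-0.04,0,0,0,0.075],[0,0,-0.05,0,0,0,0.075],[0,0,-0.02,0,0,0,0.075],[0.02,0.045,0,0,0,0,0.075],[0.02,0.045,0,0,0,0,0.075],[0.02,0.045,0,0,0,0,0.075],[0.02,0.045,0,0,0,0,0.075],[0.02,0.045,0,0,0,0,0.075],[0.02,0.045,0,0,0,0,0.075],[0.02,0.045,0,0,0,0,0.075],[0,0.045,0,0,0,0,0.075],[0,0.045,0,0,0,0,0.075],[0,0,0,0,0,0,0.075]]' 40; 
python3 - <<'E'
from h import *
im=snap('top','t11');stack(im,'white',.07)
for q in blobs('top',im,(45,100,40),(85,255,255),(375,200,500,310)):
    w=at('top',q.reshape(-1,2),.086)[:,:2].astype(np.float32);print('lid',cv2.minEnclosingCircle(w))
A=cv2.cvtColor(snap('side','s11'),cv2.COLOR_RGB2BGR);b=cv2.imread('pics/t11.png')
o=np.zeros((480,800,3),np.uint8);o[:480,:400]=cv2.resize(b[190:310,390:490],None,fx=4,fy=4,interpolation=2);o[:480,400:]=cv2.resize(A[130:250,290:390],None,fx=4,fy=4,interpolation=2);cv2.imwrite('pics/c7.png',o)
E
```

```text
time: 49.3
eef_pos: [0.3884, 0.0986, 0.1735]
tool_rot: [0.001, -0.004, 1.0, 0.001]
force: [0.8, -0.8, -0.1]
width: 0.0749
gripper_force: 0.0
stack white [-0.0028  0.0084  0.0395]
lid ((0.5294166803359985, -0.30963134765625), 0.02323164790868759)
```

View pics/c7.png

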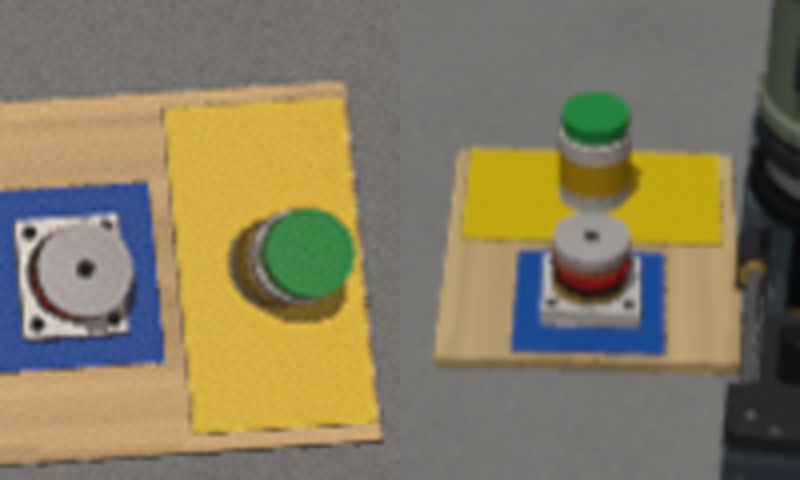

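View pics/t11.png

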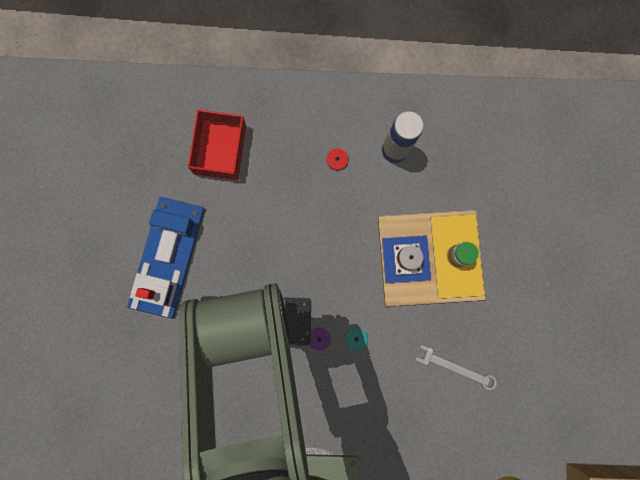

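```bash
python3 - <<'E'
from h import *
print(at('top',[(411.1,256.6),(410.6,257.3)],.07)-[.5187,-.1984,0])
o,d=ray('side',[(290+591/4-.4,130+236/4-.4)]);print(o+d*((.07-o[2])/d[:,2])[:,None]-[.5187,-.1984,0])
s=r.observe();print(s['time'],s['force'])
E
```

```text
[[ 3.18556896e-04 -4.71848092e-05  7.00000000e-02]
 [-1.18201605e-03  9.89753426e-04  7.00000000e-02]]
[[-0.25382091 -0.03595966  0.07      ]]
49.4 [-0.64796302  0.72989092 -0.4133208 ]
```

The top disc is within about 1.5 mm of the plate centre. The jar stands on the pad, the jaw is open, and the bystanders haven't moved.

```bash
python3 -c "
from station import r
print(r.finish_job())"
```

```text
the job is handed in; nothing more can be done
None
```

The job is handed in at about 49 s: the vise jaw is fully open, the plate lies in the middle of the mat with all five discs present stacked on it (brass, black, red, copper, white), the one jar stands on the yellow pad, and the spray can, bin and wrench were not moved.

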